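# Gather glaze test tiles on the hanging rod

## Task

Take the hanging rod by its wooden handle, feed it gently through the holes of all three test tiles while they stand in the slotted rack, and lift the tiles out together on the rod. Then hang the rod back in both forks of its stand with the three tiles hanging between the forks, and let go. The holes are off-centre, so feel for them: do not press hard on the brittle tiles, shove the rack or disturb the other things.

Things in the scene. Friction and masses are not known exactly. Their poses are not given: they have to be found in the camera images.
- rod: hanging rod, lying level in the stand's two forks at the start. Origin at the middle of its dark wooden handle (60 long, 14 wide, 18 tall: take it here from above), x along the rod to the tip, z up. Brass collar, 18 mm diameter, at x +30 to +34 mm, then a round steel shaft of 6 mm diameter to the tip at x +164 mm. 70 g, balances at about x +65 mm
- rod_tip (a point): end of the rod's shaft, on its axis: blunt, 4 to 5 mm across after a 4 mm long taper; axes as the rod's
- stand: fixed wooden stand. Origin under the middle of its 150 x 80 x 10 mm base; x along the line of its two forked uprights, pointing as the rod's tip does at the start; z up. Uprights (8 mm thick along x, 34 wide) at x -51 and +50 mm, each with an 11 mm wide notch on the middle line, floor at z 92 mm, and prongs flaring to about 25 mm at z 115 mm
- stand_seat (a point): where the middle of the rod's handle belongs when the rod is seated: on the rod axis, z 95 mm, x -99 mm in the stand's frame (+-10 mm along x is fine); the brass collar is then just outside the -x upright, the tip just past the +x one
- rack: slotted wooden rack, 0.9 kg, loose on the bench (it slides at about 5 N). Origin under its middle, 76 long (x), 104 wide (y), 30 mm tall; x points away from the robot. Three 9 mm wide slots, open at both ends, run along y at x -18, 0 and +18 mm, floor at z 10 mm. A tile stands in each slot (waxed, slippery), in any order; holes are then 72 mm above the bench
- tile_blue: glaze test tile, blue glaze below, bare clay above, 50 wide (y), 75 tall (z), 7 thick (x), 55 g, brittle (over 20 N from the rod chips it). Origin at its centre. One round 13 mm hole goes through along x, 24.5 mm above the centre and, punched by eye, 7 to 8.5 mm off the middle to +y or to -y: the pose does not tell which, and tiles differ. It slides easily along its slot and may lean a few degrees
- tile_amber: glaze test tile, amber brown glaze below, bare clay above, 50 wide (y), 75 tall (z), 7 thick (x), 55 g, brittle (over 20 N from the rod chips it). Origin at its centre. One round 13 mm hole goes through along x, 24.5 mm above the centre and, punched by eye, 7 to 8.5 mm off the middle to +y or to -y: the pose does not tell which, and tiles differ. It slides easily along its slot and may lean a few degrees
- tile_green: glaze test tile, green glaze below, bare clay above, 50 wide (y), 75 tall (z), 7 thick (x), 55 g, brittle (over 20 N from the rod chips it). Origin at its centre. One round 13 mm hole goes through along x, 24.5 mm above the centre and, punched by eye, 7 to 8.5 mm off the middle to +y or to -y: the pose does not tell which, and tiles differ. It slides easily along its slot and may lean a few degrees
- jar_cobalt: bystander: cobalt glaze jar, blue with a black lid, 61 mm across, 75 mm tall; origin under its middle
- jar_iron: bystander: glaze jar, dark brown with a red lid, 53 mm across, 70 mm tall; origin under its middle
- roll: bystander: small white label roll, 60 mm across, 26 mm tall, lying flat; origin under its middle
- red_marker: bystander: felt marker with white barrel and red cap, 131 mm long, lying along its y; origin under its middle

How it is judged:
On the way, in this order (a step that is already met when the one before it is completed fails the run):
1. the rod is through all three tiles while they still stand in the rack (x of tile_blue in the frame of rod between 0.05 and 0.145 m and y of tile_blue in the frame of rod between -0.014 and 0.014 m and z of tile_blue in the frame of rod between -0.038 and -0.014 m and x of tile_amber in the frame of rod between 0.05 and 0.145 m and y of tile_amber in the frame of rod between -0.014 and 0.014 m and z of tile_amber in the frame of rod between -0.038 and -0.014 m and x of tile_green in the frame of rod between 0.05 and 0.145 m and y of tile_green in the frame of rod between -0.014 and 0.014 m and z of tile_green in the frame of rod between -0.038 and -0.014 m and z of tile_blue in the frame of rack between 0 and 0.062 m and z of tile_amber in the frame of rack between 0 and 0.062 m and z of tile_green in the frame of rack between 0 and 0.062 m), for 0.2 s.
2. the three tiles hang on the rod, lifted clear of the rack (x of tile_blue in the frame of rod between 0.05 and 0.145 m and y of tile_blue in the frame of rod between -0.014 and 0.014 m and z of tile_blue in the frame of rod between -0.038 and -0.014 m and x of tile_amber in the frame of rod between 0.05 and 0.145 m and y of tile_amber in the frame of rod between -0.014 and 0.014 m and z of tile_amber in the frame of rod between -0.038 and -0.014 m and x of tile_green in the frame of rod between 0.05 and 0.145 m and y of tile_green in the frame of rod between -0.014 and 0.014 m and z of tile_green in the frame of rod between -0.038 and -0.014 m and z of each of tile_blue, tile_amber, tile_green in the frame of rack above 0.085 m), for 0.2 s.
At the end, for the whole second after the job is handed in: The rod lies in both forks of the stand (handle centre within 10 mm along and 8 mm across its seat, axis height within 6 mm, direction within 0.06 rad), tip the same way as at the start; all three tiles hang on the shaft between the two uprights, at rest; the fingers have let go (x of rod in the frame of stand between -0.109 and -0.089 m and y of rod in the frame of stand between -0.008 and 0.008 m and z of rod in the frame of stand between 0.089 and 0.101 m and angle between the x axis of rod and the x axis of stand, either way round below 0.06 rad and x of tile_blue in the frame of stand between -0.046 and 0.045 m and y of tile_blue in the frame of stand between -0.016 and 0.016 m and z of tile_blue in the frame of stand between 0.055 and 0.082 m and x of tile_amber in the frame of stand between -0.046 and 0.045 m and y of tile_amber in the frame of stand between -0.016 and 0.016 m and z of tile_amber in the frame of stand between 0.055 and 0.082 m and x of tile_green in the frame of stand between -0.046 and 0.045 m and y of tile_green in the frame of stand between -0.016 and 0.016 m and z of tile_green in the frame of stand between 0.055 and 0.082 m and linear speed of each of tile_blue, tile_amber, tile_green, rod below 0.03 m/s and contact force between the fingers and rod below 0.1 N); the robot touches nothing.
It fails at once if a tile is pressed by the rod with more than 20 N (contact force between rod and tile_blue above 20 N or contact force between rod and tile_amber above 20 N or contact force between rod and tile_green above 20 N).
It fails at once if the rack is shoved more than 25 mm (distance of rack from where it was at the start of the episode above 0.025 m).
It fails at once if a bystander is moved more than 30 mm (distance of any of jar_cobalt, jar_iron, roll, red_marker from where it was at the start of the episode above 0.03 m).
It also fails if it takes over 72 s, if anything falls off the work surface, if the arm or the gripper's body presses on something with over 40 N, if the wrist force passes 120 N, or if a joint passes its speed limit or range.

## Robot

A 6-joint arm with a two-finger parallel gripper is mounted at the origin on the work surface; the furniture and walls round the work are solid. World frame = base frame: x ahead of the robot, y to its left, z up, the work surface at z = 0. Lengths are in m, angles in rad, forces in N, time in s.
With the tool pointing down it reaches from about 0.35 to 1 m from the base axis. Payload 7.1 kg.
Tool frame: the origin (TCP) lies on the centre line of the jaws, within the pads' length; the fingertips stand 25 mm ahead of it and the grasp point (between the pads) lies 6 mm ahead of it; z points along the fingers, y is the line along which they close (so a half turn about z gives the same grasp; the last joint's range is limited). The gripper opens to 85 mm and grips with 20 to 120 N. Pads are 22 mm wide; open, the fingers measure 114 mm over their backs; the gripper's body (76 mm by 85 mm) begins 54 mm behind the grasp point. The pads swing forward as they close: fully open they stand 13 mm farther back than shut.
Start: joints at [1.159, 0.423, 1.63, -0, 1.089, -0.019], TCP at [0.239, 0.577, 0.256] pointing down, gripper open.
Joint ranges: [-3, 3], [-0.9, 2.11], [0.09, 2.58], [-1.31, 4.45], [0.11, 2.69], [-2.54, 2.54]. Speed limits (rad/s): [2.39, 2.39, 3.01, 3.14, 3.14, 3.14].

## Interface

Orientations are given as a unit quaternion [x, y, z, w].
In Python, from bench import r gives the robot as it stands.
- The arm moves only by the tool jog_arm, never from a script. Its argument "motion" is a list of rows, each a list of 5 numbers: the finger opening in mm, from 0 to 85.4, then the shift along the tool's x, y, z in mm, then the turn about the tool's z in degrees. A call has 1 to 12 rows; each row shifts and turns the commanded pose from where the row before left it, along the tool's axes as they then stand; what a row does not reach is not made up. A row lasts 1/12 s, in which the tool goes at most 41.7 mm and 7.16 degrees, less where a joint would pass 70% of its speed; a pose out of reach is approached as far as the arm can. A call with a gripper value outside its range is refused whole. The fingers move at their own pace and stop on an object; the grip force is fixed at half the most. Time passes only in rows, so rows that do not move let the fingers close. It gives the time, the measured TCP pose, the force, the opening and the grip force at its end, in the units of the state.
- r.get_state(): the state, without advancing time (a new reading comes with each control period).
- r.grab_frame(name): name is "side" or "top" or "wrist"; returns the picture (420x560x3 uint8, red, green, blue); there is no depth.
- r.camera_model(name): a dict with "mtx" (3x3 intrinsics, pixels), "origin" and "orientation" of the camera in the world; the wrist camera has in their place "mount" (4x4, takes a point from camera to tool coordinates, whose origin is the TCP and whose axes are the flange's). Camera axes: x right, y down, z forward; pixel columns grow to the right and rows downward; lengths in m; the calibration is good to about 2 mm. A picture is of the moment at which its call begins: read the wrist's pose just before it. camera_model takes no time and is no camera call.
- r.hand_in(): hands the job in; it is judged then, once.
Trained networks look in the newest picture that a camera, given by its name, has taken for a name from the list of things; names that differ only in an ending like _2 or _b are one class to them, and where a whole thing is asked for, a point or a joint stands for the part that bears it (a point fixed in the world has none). Each returns a list of dicts, best first, with "conf" (0 to 1); they miss things now and then, are a little off and sometimes report something else, mostly with a low value. They report only what shows in the picture. A call takes as long as a camera call.
- r.masks_of(camera, query): "pixels" (420x560 bool, what is visible of it) and "at" ([column, row] in pixels, amid what is visible of it).
The state is a dict: "clock": time; "joint_pos": joint angles; "qvel": joint speeds; "tau": joint torques, N m; "tool_pos": TCP position; "eef_rot": TCP orientation; "wrist_force": force on the tool from outside, world axes, zero at the start; "moment": the same for the moment, N m; "grip_width": finger opening in m; "finger_force": force on a finger pad.
Only numpy, scipy, OpenCV 4.12 (cv2) and the standard library are available. Lean on these libraries where they do the work, as an engineer would, in place of code of your own. Each camera call takes 0.05 s, during which the arm holds its last target. There are 200 camera calls.

## Working session

There is one attempt and no reset: what is moved stays moved. The work goes in short steps, Python scripts to look and compute and a tool call to move; the robot and the scene stay as the last step left them, time stands still between calls to the robot, and variables do not carry over. Pictures are saved under pics/ and viewed, at most 10 in all, crops included, and the job is handed in when it is done.

Besides the shell and the picture viewer there is one more tool, called after ">>>" as a command line: name --pt "numbers of a row" for each row, then --argument value for the rest. jog_arm: Moves the arm, as the interface text tells. Its arguments: {"type":"object","properties":{"motion":{"type":"array"}},"required":["motion"]}

```bash
mkdir -p pics
cat > h.py <<'E'
import numpy as np, cv2
from bench import r
from scipy.spatial.transform import Rotation as R
def cam(n):
    m=r.camera_model(n); K=np.array(m['mtx'])
    if n=='wrist':
        s=r.get_state(); T=np.eye(4); T[:3,:3]=R.from_quat(s['eef_rot']).as_matrix(); T[:3,3]=s['tool_pos']
        C=T@np.array(m['mount']); return K,C[:3,3],C[:3,:3]
    o=np.array(m['orientation'])
    return K,np.array(m['origin']),(R.from_quat(o).as_matrix() if o.size==4 else o)
def ray(c,px):
    K,o,A=c; d=A@np.linalg.inv(K)@np.array([px[0],px[1],1.]); return o,d
def atz(c,px,z):
    o,d=ray(c,px); return o+d*(z-o[2])/d[2]
def proj(c,p):
    K,o,A=c; q=K@(A.T@(np.array(p)-o)); return q[:2]/q[2]
def shot(n,f=None):
    c=cam(n); im=r.grab_frame(n)
    if f: cv2.imwrite('pics/'+f,cv2.cvtColor(im,cv2.COLOR_RGB2BGR))
    return c,im
E
python3 - <<'E'
from h import *
print(r.get_state())
for n in ['top','side']:
    c,im=shot(n,n+'0.png'); print(n,c[1],c[2].tolist(),c[0].tolist())
    for q in ['rod','stand','rack','tile_blue','tile_amber','tile_green','jar_cobalt','jar_iron','roll','red_marker']:
        for m in r.masks_of(n,q)[:2]:
            ys,xs=np.nonzero(m['pixels']); print(q,round(m['conf'],2),m['at'],xs.min(),xs.max(),ys.min(),ys.max(),atz(c,m['at'],0.05).round(3))
print(r.camera_model('wrist'))
E
```

```text
{'clock': 0.0, 'joint_pos': array([ 1.15899312e+00,  4.23850930e-01,  1.63070961e+00,  1.85295601e-05,
        1.08860496e+00, -1.90243909e-02]), 'qvel': array([ 0.00177093,  0.00213023, -0.00010417, -0.00062595,  0.00040602,
        0.00089365]), 'tau': array([-4.83714502e-04, -5.57385850e+01, -2.81731278e+01, -1.39622562e-04,
        7.60722411e-03,  4.76437049e-05]), 'tool_pos': array([0.23900079, 0.57693394, 0.25553166]), 'eef_rot': array([ 1.95133584e-01,  9.80776359e-01, -7.66493363e-04, -1.76114640e-04]), 'wrist_force': array([-0.50550071,  0.35349844,  0.17158264]), 'moment': array([-0.0224167 , -0.02030478, -0.01543278]), 'finger_force': 0.0, 'grip_width': 0.08507222440969753}
top [ 0.34442271 -0.23971546  1.30614422] [[0.02448890997752324, -0.992181829550393, 0.12237446791773082], [-0.9994688650395978, -0.021666400185067984, 0.02434245097517352], [-0.02150072334994809, -0.12290559065012241, -0.992185433617312]] [[510.7420549027241, 0.0, 284.6052592277332], [0.0, 510.7420549027241, 205.99389036310612], [0.0, 0.0, 1.0]]
rod 0.65 [193.5, 214.8] 190 196 160 237 [0.472 0.017 0.0
[... 1434 characters left out ...]
.6, 199.2] 193 208 194 204 [ 0.36  -0.577  0.05 ]
red_marker 0.34 [362.1, 256.2] 346 375 220 273 [0.599 0.019 0.05 ]
red_marker 0.25 [257.2, 245.7] 240 279 236 254 [ 0.62  -0.279  0.05 ]
{'mtx': array([[306.78578717,   0.        , 281.06144267],
       [  0.        , 306.78578717, 207.23520062],
       [  0.        ,   0.        ,   1.        ]]), 'mount': array([[-1.17836989e-04, -9.53172628e-01, -3.02426731e-01,
         7.66954760e-02],
       [ 9.99999960e-01, -1.89923847e-04,  2.08953846e-04,
        -6.59443926e-04],
       [-2.56607135e-04, -3.02426695e-01,  9.53172612e-01,
        -1.18297033e-01],
       [ 0.00000000e+00,  0.00000000e+00,  0.00000000e+00,
         1.00000000e+00]])}
```

View pics/top0.png

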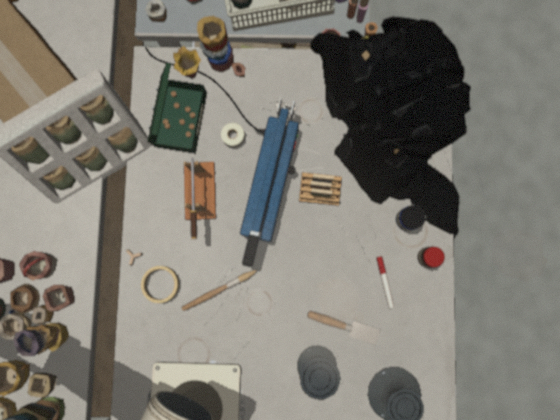

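View pics/side0.png

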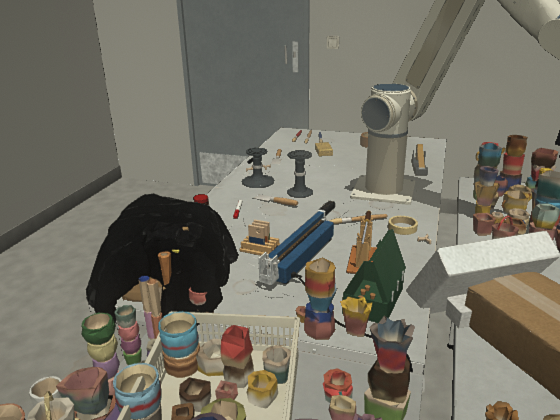

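The top view shows the stand at about (200,190) with the rod handle pointing toward the robot at (194,228). The rack is at (320,188), and a blue device lies between them. The side view shows the same layout, and the blue device is low. I'll move the wrist camera over the stand.

>>> jog_arm --pt "85 -25 -31 0 0" --pt "85 -25 -31 0 0" --pt "85 -25 -31 0 0" --pt "85 -25 -31 0 0" --pt "85 -25 -31 0 0" --pt "85 -25 -31 0 0" --pt "85 -25 -31 0 0" --pt "85 -25 -31 0 0" --pt "85 -25 -31 0 0" --pt "85 -25 -31 0 0" --pt "85 -25 -31 0 0" --pt "85 -25 -31 0 0"

```text
clock: 2.1
tool_pos: [0.3742, 0.1171, 0.2567]
eef_rot: [0.195, 0.981, 0.0, 0.001]
wrist_force: [0.7, 0.4, -0.6]
grip_width: 0.0852
finger_force: 0.0
```

>>> jog_arm --pt "85 -16 -34 -5 0" --pt "85 -16 -34 -5 0" --pt "85 0 -20 -5 -5.5" --pt "85 0 0 -5 -5.5" --pt "85 0 0 -5 -5.5" --pt "85 0 0 0 -6" --pt "85 0 0 0 0" --pt "85 0 0 0 0"

```text
clock: 2.77
tool_pos: [0.3698, 0.0253, 0.2814]
eef_rot: [0.002, 1.0, 0.0, 0.0]
wrist_force: [-0.4, 0.1, 0.2]
grip_width: 0.0851
finger_force: 0.0
```

Run:
```python
from h import *
s=r.get_state(); print(s['clock'],s['tool_pos'],s['eef_rot'])
c,im=shot('wrist','w1.png')
for q in ['rod','stand','rack','tile_blue','tile_amber','tile_green']:
    for m in r.masks_of('wrist',q)[:1]:
        ys,xs=np.nonzero(m['pixels']); print(q,round(m['conf'],2),m['at'],xs.min(),xs.max(),ys.min(),ys.max(),atz(c,m['at'],0.095).round(3))
        if q=='rod':
            for y in range(ys.min(),ys.max(),12):
                x=xs[ys==y]; 
                if len(x): print(y,x.min(),x.max(),atz(c,(x.mean(),y),.095).round(4))
```

```text
2.7667 [0.36984075 0.02530861 0.28142345] [1.64607542e-03 9.99998631e-01 1.70835293e-05 1.64915230e-04]
rod 0.6 [269.0, 267.2] 254 276 226 363 [0.459 0.011 0.095]
226 257 266 [0.4105 0.0036 0.095 ]
238 255 268 [0.4243 0.0033 0.095 ]
250 256 270 [0.4385 0.0046 0.095 ]
262 257 271 [0.453  0.0054 0.095 ]
274 259 272 [0.468  0.0068 0.095 ]
286 262 271 [0.4833 0.0076 0.095 ]
298 266 270 [0.4991 0.009  0.095 ]
310 267 271 [0.5153 0.0099 0.095 ]
322 268 272 [0.532  0.0109 0.095 ]
334 269 273 [0.5491 0.0118 0.095 ]
346 270 275 [0.5668 0.0134 0.095 ]
358 272 276 [0.585  0.0151 0.095 ]
stand 0.75 [278.7, 295.9] 240 302 239 364 [0.496 0.021 0.095]
rack 0.96 [73.2, 287.3] 13 100 269 325 [ 0.484 -0.212  0.095]
tile_amber 0.86 [35.5, 325.1] 0 74 303 335 [ 0.535 -0.267  0.095]
tile_green 0.7 [31.2, 306.4] 0 70 290 323 [ 0.509 -0.266  0.095]
```

View pics/w1.png

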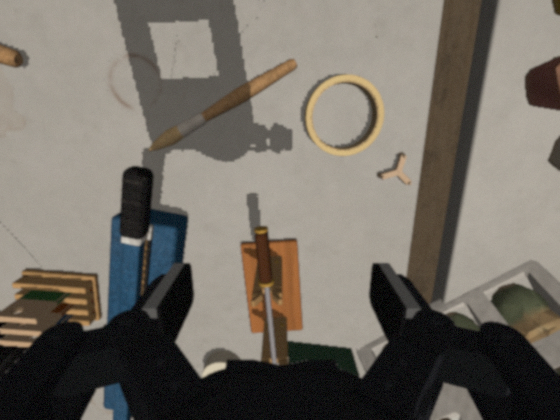

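The rod lies in the stand at rows 226–360, about 3.8° off world x, with its handle near (0.444, 0.005). Next I'll look at the tiles from close by, before grasping.

>>> jog_arm --pt "85 -10 -36 0 0" --pt "85 -10 -36 0 0" --pt "85 -10 -36 0 0" --pt "85 -10 -36 0 0" --pt "85 -10 -36 0 0" --pt "85 -10 -36 0 0" --pt "85 -10 -36 10 0" --pt "85 -10 -36 15 0" --pt "85 -10 -37 15 0" --pt "85 -17 0 25 0" --pt "85 0 0 26 0" --pt "85 0 0 0 0"

```text
clock: 4.12
tool_pos: [0.4747, -0.2987, 0.1854]
eef_rot: [0.001, 1.0, 0.002, -0.003]
wrist_force: [-1.6, 0.7, -1.2]
grip_width: 0.0848
finger_force: 0.0
```

Run:
```python
from h import *
s=r.get_state(); print(s['clock'],s['tool_pos'],s['eef_rot'])
c,im=shot('wrist','w2.png')
for q in ['rack','tile_blue','tile_amber','tile_green']:
    for m in r.masks_of('wrist',q)[:1]:
        ys,xs=np.nonzero(m['pixels']); print(q,round(m['conf'],2),m['at'],xs.min(),xs.max(),ys.min(),ys.max(),atz(c,m['at'],0.085).round(3))
b=cv2.cvtColor(im,cv2.COLOR_RGB2BGR)[215:365,180:380]
cv2.imwrite('pics/w2c.png',cv2.resize(b,(800,600),interpolation=cv2.INTER_CUBIC))
```

```text
4.1167 [ 0.474682   -0.29873283  0.18539479] [ 6.77570538e-04  9.99990959e-01  2.32351008e-03 -3.49639960e-03]
rack 0.94 [280.1, 250.9] 230 333 225 303 [ 0.502 -0.3    0.085]
tile_blue 0.63 [275.5, 317.1] 248 306 291 330 [ 0.563 -0.304  0.085]
tile_amber 0.67 [286.6, 301.0] 254 314 291 314 [ 0.548 -0.295  0.085]
tile_green 0.58 [281.7, 270.1] 251 311 251 294 [ 0.519 -0.299  0.085]
```

View pics/w2c.png

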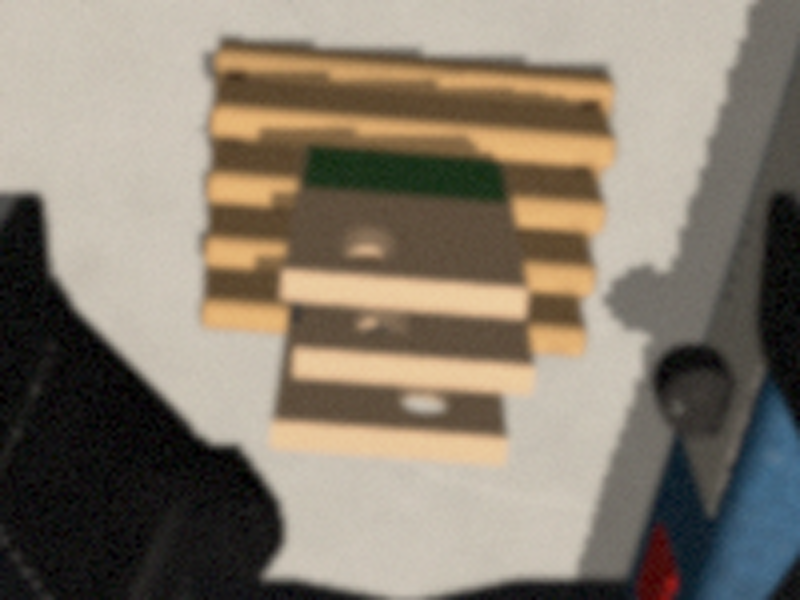

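The crop shows the front-face holes clearly (u,v in crop pixels): green (near) at (368,240) toward −y, amber (middle) at about (385,322) toward −y, and blue (far) at (424,403) toward +y. Now I'll compute their world positions.

Run:
```python
from h import *
c=cam('wrist')
f=lambda u,v,z: atz(c,(180+u/4,215+v/4),z).round(4)
for n,pts in dict(green=[(285,267),(528,287),(368,240)],amber=[(293,345),(535,363),(385,320)],blue=[(275,420),(507,437),(424,403)]).items():
    a,b,h=f(*pts[0],.085),f(*pts[1],.085),f(*pts[2],.072)
    d=b-a; print(n,a,b,'hole',h,'len',np.linalg.norm(d).round(4),'yaw',np.degrees(np.arctan2(-d[0],d[1])).round(2), 'off',(np.dot(h-(a+b)/2,d)/np.linalg.norm(d)).round(4))
# rack top corners z=.03
for p in [(220,40),(610,70),(205,303),(585,330)]: print(f(*p,.03))
```

```text
green [ 0.5376 -0.3256  0.085 ] [ 0.5423 -0.2747  0.085 ] hole [ 0.5388 -0.3087  0.072 ] len 0.0511 yaw -5.28 off -0.0086
amber [ 0.5565 -0.3245  0.085 ] [ 0.561  -0.2727  0.085 ] hole [ 0.559  -0.3051  0.072 ] len 0.052 yaw -4.96 off -0.0065
blue [ 0.5756 -0.329   0.085 ] [ 0.58   -0.2782  0.085 ] hole [ 0.581  -0.2962  0.072 ] len 0.051 yaw -4.95 off 0.0076
[ 0.508  -0.3458  0.03  ]
[ 0.5159 -0.2501  0.03  ]
[ 0.5819 -0.3531  0.03  ]
[ 0.59  -0.253  0.03 ]
```

Rack yaw is about −5°. Along rack y, the hole offsets are green −11.5, amber −7 and blue +4 mm. Next I'll go over the handle.

>>> jog_arm --pt "85 0 0 -30 0" --pt "85 0 20 -30 0" --pt "85 4 36 -10 0" --pt "85 4 36 0 0" --pt "85 4 36 0 -1" --pt "85 4 36 0 -1" --pt "85 4 36 0 -1" --pt "85 4 36 0 -0.7" --pt "85 4 36 10 0" --pt "85 3 32 20 0" --pt "85 0 0 20 0" --pt "85 0 0 0 0"

```text
clock: 5.37
tool_pos: [0.4359, 0.005, 0.2094]
eef_rot: [-0.034, 0.999, 0.0, -0.001]
wrist_force: [-0.3, -1.1, 0.3]
grip_width: 0.0849
finger_force: 0.0
```

Run:
```python
from h import *
s=r.get_state(); print(s['clock'],s['tool_pos'],s['eef_rot'],R.from_quat(s['eef_rot']).as_matrix().round(4).tolist())
c,im=shot('wrist')
for m in r.masks_of('wrist','rod')[:1]:
    ys,xs=np.nonzero(m['pixels']); print(round(m['conf'],2),m['at'],xs.min(),xs.max(),ys.min(),ys.max())
    for y in range(ys.min(),ys.max(),10):
        x=xs[ys==y]
        if len(x): print(y,x.min(),x.max(),atz(c,(x.mean(),y),.095).round(4))
b=cv2.cvtColor(im,cv2.COLOR_RGB2BGR)[150:350,180:380]
cv2.imwrite('pics/w3c.png',cv2.resize(b,(600,600),interpolation=cv2.INTER_CUBIC))
```

```text
5.3667 [0.43590773 0.00502706 0.20939293] [-3.42156758e-02  9.99413954e-01  3.95687341e-05 -1.01717344e-03] [[-0.9977, -0.0684, -0.002], [-0.0684, 0.9977, 0.0], [0.002, 0.0001, -1.0]]
0.88 [284.4, 238.0] 272 291 181 364
181 277 287 [0.4112 0.0032 0.095 ]
191 273 290 [0.4192 0.0034 0.095 ]
201 273 290 [0.4274 0.0039 0.095 ]
211 273 290 [0.4357 0.0045 0.095 ]
221 274 290 [0.4441 0.0055 0.095 ]
231 273 290 [0.4528 0.0057 0.095 ]
241 273 290 [0.4616 0.0063 0.095 ]
251 273 289 [0.4707 0.0065 0.095 ]
261 272 291 [0.4799 0.0076 0.095 ]
271 278 284 [0.4893 0.0078 0.095 ]
281 278 284 [0.499  0.0084 0.095 ]
291 279 284 [0.5088 0.0096 0.095 ]
301 279 284 [0.5189 0.0102 0.095 ]
311 280 284 [0.5292 0.0114 0.095 ]
321 280 283 [0.5398 0.0117 0.095 ]
331 279 284 [0.5506 0.0124 0.095 ]
341 279 284 [0.5616 0.0132 0.095 ]
351 279 284 [0.5729 0.014  0.095 ]
361 279 284 [0.5845 0.0148 0.095 ]
```

View pics/w3c.png

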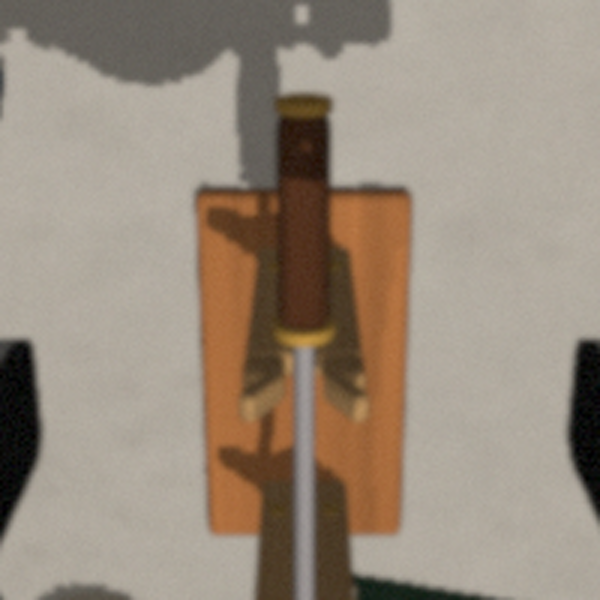

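The handle runs from crop (305,115) to the collar at (305,335), so its centre is near (0.4455, 0.0055). The tool is aligned with it, so I'll descend and close.

>>> jog_arm --pt "85 -9.5 0 10 0" --pt "60 0 0 25 0" --pt "60 0 0 30 0" --pt "60 0 0 30 0" --pt "60 0 0 13 0" --pt "60 0 0 0 0" --pt "30 0 0 0 0" --pt "0 0 0 0 0" --pt "0 0 0 0 0" --pt "0 0 0 0 0" --pt "0 0 0 0 0" --pt "0 0 0 0 0"

```text
clock: 6.47
tool_pos: [0.4483, 0.0039, 0.1034]
eef_rot: [-0.032, 0.999, -0.0, 0.001]
wrist_force: [-0.7, 0.8, 6.3]
grip_width: 0.0124
finger_force: 63.2
```

Run:
```python
from h import *
s=r.get_state()
for k in ['clock','tool_pos','eef_rot','wrist_force','moment','grip_width','finger_force']: print(k,s[k])
```

```text
clock 6.4667
tool_pos [0.44827105 0.00391629 0.10342746]
eef_rot [-3.22925019e-02  9.99477448e-01 -4.56996259e-05  1.42253183e-03]
wrist_force [-0.67333513  0.81149251  6.34924034]
moment [ 0.11595203 -0.20193473  0.04063385]
grip_width 0.012448911765568829
finger_force 63.204824924468994
```

Add to h.py:
```python
def T(p,A):
    M=np.eye(4); M[:3,:3]=A; M[:3,3]=p; return M
G=T([0.44827105,0.00391629,0.10342746],R.from_quat([-3.22925019e-02,9.99477448e-01,-4.56996259e-05,1.42253183e-03]).as_matrix())
ROD0=T([.4455,.0053,.095],R.from_euler('z',.067).as_matrix())
TR=np.linalg.inv(G)@ROD0
def rod():
    s=r.get_state(); M=T(s['tool_pos'],R.from_quat(s['eef_rot']).as_matrix())@TR
    return s,M
def rel(yaw=np.radians(-5),C=(.561,-.299,0)):
    s,M=rod(); K=T(C,R.from_euler('z',yaw).as_matrix()); Q=np.linalg.inv(K)@M
    tip=(Q@[.164,0,0,1])[:3]
    print('clock',round(s['clock'],2),'tcp',s['tool_pos'].round(4),'rod org rack(mm)',(Q[:3,3]*1e3).round(1),'tip',(tip*1e3).round(1),'dir deg(yaw,pitch)',np.degrees(Q[1,0]).round(2),np.degrees(Q[2,0]).round(2),'F',s['wrist_force'].round(2),'M',s['moment'].round(3),'grip',s['grip_width'].round(4))
    return s,Q
```

```text
(no output)
```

>>> jog_arm --pt "0 0 0 -5 0" --pt "0 0 0 -10 0" --pt "0 0 0 -20 0" --pt "0 0 0 -30 0" --pt "0 0 0 -35 0" --pt "0 0 0 -35 0" --pt "0 0 0 -15 0" --pt "0 0 0 0 0" --pt "0 0 0 0 0"

```text
clock: 7.22
tool_pos: [0.4473, 0.0039, 0.2535]
eef_rot: [-0.032, 0.999, -0.0, 0.001]
wrist_force: [0.1, -0.1, -1.0]
grip_width: 0.0129
finger_force: 62.1
```

Run:
```python
from h import *
rel()
c,im=shot('wrist')
for m in r.masks_of('wrist','rod')[:1]:
    ys,xs=np.nonzero(m['pixels']); z=rod()[1][2,3]; print(round(m['conf'],2),ys.min(),ys.max(),z)
    for y in range(ys.min(),ys.max(),12):
        x=xs[ys==y]
        if len(x): print(y,x.min(),x.max(),atz(c,(x.mean(),y),z).round(4))
M=rod()[1]; print('pred line',[ (M@[a,0,0,1])[:2].round(4).tolist() for a in (-.03,.03,.08)])
b=cv2.cvtColor(im,cv2.COLOR_RGB2BGR)
cv2.imwrite('pics/w4.png',b)
```

```text
Traceback (most recent call last):
  File "h.py", line 32, in rel
    print('clock',round(s['clock'],2),'tcp',s['tool_pos'].round(4),'rod org rack(mm)',(Q[:3,3]*1e3).round(1),'tip',(tip*1e3).round(1),'dir deg(yaw,pitch)',np.degrees(Q[1,0]).round(2),np.degrees(Q[2,0]).round(2),'F',s['wrist_force'].round(2),'M',s['moment'].round(3),'grip',s['grip_width'].round(4))
                                                                                                                                                                                                                                                                                 ^^^^^^^^^^^^^^^^^^^^^
AttributeError: 'float' object has no attribute 'round'
```

```bash
sed -i "s/s\['grip_width'\].round(4)/round(s['grip_width'],4)/" h.py
python3 - <<'E'
from h import *
rel()
c,im=shot('wrist','w4.png')
for m in r.masks_of('wrist','rod')[:1]:
    ys,xs=np.nonzero(m['pixels']); z=rod()[1][2,3]; print(round(m['conf'],2),ys.min(),ys.max(),z)
    for y in range(ys.min(),ys.max(),12):
        x=xs[ys==y]
        if len(x): print(y,x.min(),x.max(),atz(c,(x.mean(),y),z).round(4))
M=rod()[1]; print('pred line',[ (M@[a,0,0,1])[:2].round(4).tolist() for a in (-.03,.03,.08)])
E
```

```text
clock 7.22 tcp [0.4473 0.0039 0.2535] rod org rack(mm) [-142.6  293.   245. ] tip [ 19.5 318.1 244.9] dir deg(yaw,pitch) 8.8 -0.03 F [ 0.07 -0.14 -1.  ] M [-0.     0.055 -0.009] grip 0.0129
0.6 205 364 0.24306507664955468
205 273 289 [0.4102 0.0006 0.2431]
217 265 297 [0.4157 0.0009 0.2431]
229 265 297 [0.4215 0.0013 0.2431]
241 265 297 [0.4273 0.0017 0.2431]
253 265 297 [0.4333 0.0021 0.2431]
265 266 296 [0.4395 0.0025 0.2431]
277 268 295 [0.4459 0.0031 0.2431]
289 268 295 [0.4524 0.0035 0.2431]
301 268 296 [0.4591 0.0042 0.2431]
313 268 296 [0.4659 0.0047 0.2431]
325 267 297 [0.473  0.0051 0.2431]
337 265 299 [0.4803 0.0056 0.2431]
349 276 288 [0.4878 0.0061 0.2431]
361 277 288 [0.4955 0.0069 0.2431]
pred line [[0.4134, 0.0033], [0.4733, 0.0073], [0.5232, 0.0106]]
```

View pics/w4.png

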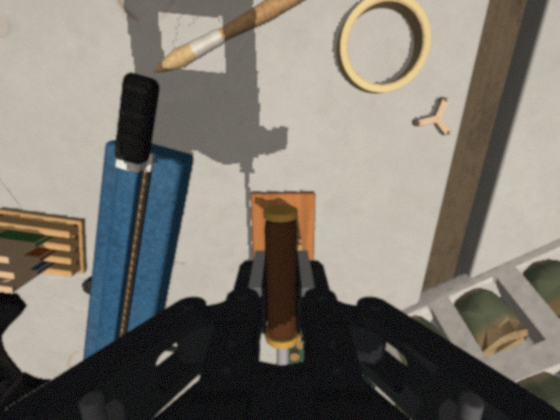

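The rod is gripped, with the handle on the jaw centre line (cols 265–297) and level. I'll carry it across at this height and line it up with the rack.

>>> jog_arm --pt "0 12 -20 0 0" --pt "0 12 -32 0 0" --pt "0 12 -32 0 0" --pt "0 12 -32 0 0" --pt "0 12 -32 0 0" --pt "0 12 -32 0 0" --pt "0 12 -32 0 0" --pt "0 12 -32 0 0" --pt "0 12 -32 0 3" --pt "0 0 -10 0 3" --pt "0 0 0 0 2.9" --pt "0 0 0 0 0"

```text
clock: 8.32
tool_pos: [0.3561, -0.2888, 0.2505]
eef_rot: [0.047, 0.999, 0.001, -0.002]
wrist_force: [0.0, -0.3, -0.5]
grip_width: 0.0129
finger_force: 62.1
```

```bash
cat >> h.py <<'E'
TR=T([.0028,0,.0084],G[:3,:3].T@R.from_euler('z',.0646+.004).as_matrix())
E
python3 - <<'E'
from h import *
rel()
s=r.get_state();print(R.from_quat(s['eef_rot']).as_matrix().round(4).tolist())
E
```

```text
clock 8.32 tcp [ 0.3561 -0.2888  0.2505] rod org rack(mm) [-207.8   -7.6  242.1] tip [-43.8  -8.2 241.1] dir deg(yaw,pitch) -0.2 -0.35 F [ 0.   -0.35 -0.51] M [ 0.015  0.042 -0.002] grip 0.0129
[[-0.9955, 0.0946, -0.003], [0.0945, 0.9955, 0.0025], [0.0032, 0.0022, -1.0]]
```

>>> jog_arm --pt "0 0 -2 20 0" --pt "0 0 0 35 0" --pt "0 0 0 35 0" --pt "0 0 0 35 0" --pt "0 0 0 30 0" --pt "0 0 0 15 0" --pt "0 0 0 0 0" --pt "0 0 0 0 0" --pt "0 0 0 0 0"

```text
clock: 9.07
tool_pos: [0.3574, -0.2904, 0.0827]
eef_rot: [0.045, 0.999, -0.0, 0.0]
wrist_force: [0.1, 0.4, -0.4]
grip_width: 0.0132
finger_force: 62.1
```

Run:
```python
from h import *
rel()
s=r.get_state();print(R.from_quat(s['eef_rot']).as_matrix().round(4).tolist())
c,im=shot('side')
# predicted tip pixel & hole pixels
s,M=rod(); print('pred tip',proj(c,(M@[.164,0,0,1])[:3]),'handle',proj(c,M[:3,3]))
K=T((.561,-.299,0),R.from_euler('z',np.radians(-5)).as_matrix())
for n,p in dict(green=(-14.5,-11,72),amber=(3.5,-7,72),blue=(21.5,4,72)).items(): print(n,proj(c,(K@np.r_[np.array(p)/1e3,1])[:3]))
b=cv2.cvtColor(im,cv2.COLOR_RGB2BGR)[180:270,215:335]
cv2.imwrite('pics/s5c.png',cv2.resize(b,(800,600),interpolation=cv2.INTER_CUBIC))
```

```text
clock 9.07 tcp [ 0.3574 -0.2904  0.0827] rod org rack(mm) [-206.4   -9.2   74.3] tip [-42.4  -8.9  73.8] dir deg(yaw,pitch) 0.09 -0.16 F [ 0.09  0.39 -0.42] M [-0.039  0.032 -0.055] grip 0.0132
[[-0.996, 0.0896, 0.0], [0.0896, 0.996, -0.0], [-0.0, -0.0, -1.0]]
pred tip [260.42017432 221.78027824] handle [280.99261143 200.94644471]
green [256.10163821 226.27863244]
amber [254.7653067  229.06987847]
blue [255.56805709 232.30806922]
```

View pics/s5c.png

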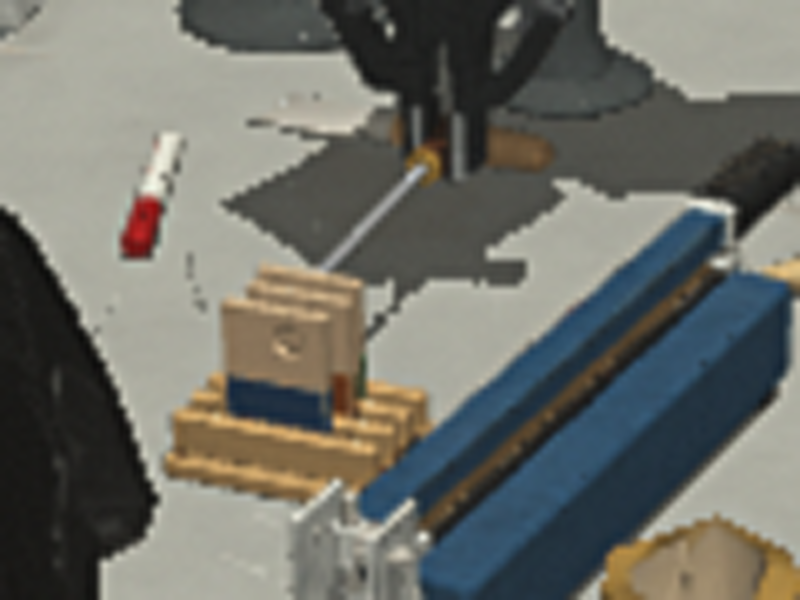

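The side view shows the rod line at crop (425,163)→(325,268), heading for the tiles, with the blue hole at (290,343) on the +y side. I'll correct by −1.6 mm in y and −1.8 mm in z, then feed slowly.

>>> jog_arm --pt "0 -4 -1.6 1.8 0" --pt "0 -6 0 0 0" --pt "0 -6 0 0 0" --pt "0 0 0 0 0" --pt "0 -2 0 0 0" --pt "0 -2 0 0 0" --pt "0 -2 0 0 0" --pt "0 -2 0 0 0" --pt "0 0 0 0 0"

```text
clock: 9.87
tool_pos: [0.3813, -0.2944, 0.0805]
eef_rot: [0.045, 0.999, -0.0, 0.0]
wrist_force: [0.3, -0.3, -2.0]
grip_width: 0.0132
finger_force: 62.1
```

```bash
python3 -c "
from h import *
rel()"
```

```text
clock 9.87 tcp [ 0.3813 -0.2944  0.0805] rod org rack(mm) [-182.2  -11.1   72.1] tip [-18.2 -11.   71.7] dir deg(yaw,pitch) 0.03 -0.15 F [ 0.29 -0.26 -1.98] M [-0.052  0.032 -0.005] grip 0.0132
```

>>> jog_arm --pt "0 -2 0 0 0" --pt "0 -2 0 0 0" --pt "0 -2 0 0 0" --pt "0 -2 0 0 0" --pt "0 -1 0 0 0" --pt "0 0 0 0 0" --pt "0 0 0 0 0"

```text
clock: 10.45
tool_pos: [0.3899, -0.2951, 0.0805]
eef_rot: [0.045, 0.999, 0.0, -0.0]
wrist_force: [-1.1, -0.3, -0.4]
grip_width: 0.0126
finger_force: 62.1
```

Run:
```python
from h import *
rel()
for n in ['side']:
    c,im=shot(n)
    b=cv2.cvtColor(im,cv2.COLOR_RGB2BGR)[200:260,235:315]
    cv2.imwrite('pics/s6c.png',cv2.resize(b,(800,600),interpolation=cv2.INTER_CUBIC))
```

```text
clock 10.45 tcp [ 0.3899 -0.2951  0.0805] rod org rack(mm) [-173.6  -11.    72.1] tip [ -9.6 -10.9  71.6] dir deg(yaw,pitch) 0.03 -0.17 F [-1.05 -0.3  -0.44] M [-0.019  0.031  0.017] grip 0.0126
```

>>> jog_arm --pt "0 0 2 0 0" --pt "0 0 2.3 0 0" --pt "0 0 0 0 0" --pt "0 -2 0 0 0" --pt "0 -2 0 0 0" --pt "0 -2 0 0 0" --pt "0 -2 0 0 0" --pt "0 -2 0 0 0" --pt "0 0 0 0 0" --pt "0 0 0 0 0"

```text
clock: 11.33
tool_pos: [0.4003, -0.2918, 0.0805]
eef_rot: [0.045, 0.999, -0.0, -0.0]
wrist_force: [0.4, 0.2, -1.1]
grip_width: 0.0128
finger_force: 62.1
```

```bash
python3 -c "
from h import *
rel()"
```

```text
clock 11.33 tcp [ 0.4003 -0.2918  0.0805] rod org rack(mm) [-163.5   -6.8   72.1] tip [ 0.5 -6.7 71.6] dir deg(yaw,pitch) 0.03 -0.16 F [ 0.41  0.18 -1.1 ] M [-0.01   0.14   0.024] grip 0.0128
```

>>> jog_arm --pt "0 -2 0 0 0" --pt "0 -2 0 0 0" --pt "0 -2 0 0 0" --pt "0 -2 0 0 0" --pt "0 0 0 0 0" --pt "0 0 0 0 0"

```text
clock: 11.83
tool_pos: [0.4083, -0.2925, 0.0805]
eef_rot: [0.045, 0.999, -0.0, 0.0]
wrist_force: [-0.4, -0.3, -0.3]
grip_width: 0.0129
finger_force: 62.1
```

Run:
```python
from h import *
rel()
c,im=shot('side')
b=cv2.cvtColor(im,cv2.COLOR_RGB2BGR)[190:260,225:315]
cv2.imwrite('pics/s7c.png',cv2.resize(b,(770,600),interpolation=cv2.INTER_CUBIC))
for q in ['tile_blue','tile_amber','tile_green','rack']:
    for m in r.masks_of('side',q)[:1]:
        ys,xs=np.nonzero(m['pixels']); print(q,round(m['conf'],2),m['at'],xs.min(),xs.max(),ys.min(),ys.max())
```

```text
clock 11.83 tcp [ 0.4083 -0.2925  0.0805] rod org rack(mm) [-155.5   -6.8   72.1] tip [ 8.5 -6.7 71.7] dir deg(yaw,pitch) 0.03 -0.16 F [-0.35 -0.32 -0.26] M [0.001 0.016 0.001] grip 0.0129
tile_blue 0.61 [256.6, 233.8] 248 264 225 244
rack 0.83 [258.2, 242.8] 240 279 236 255
```

View pics/s7c.png

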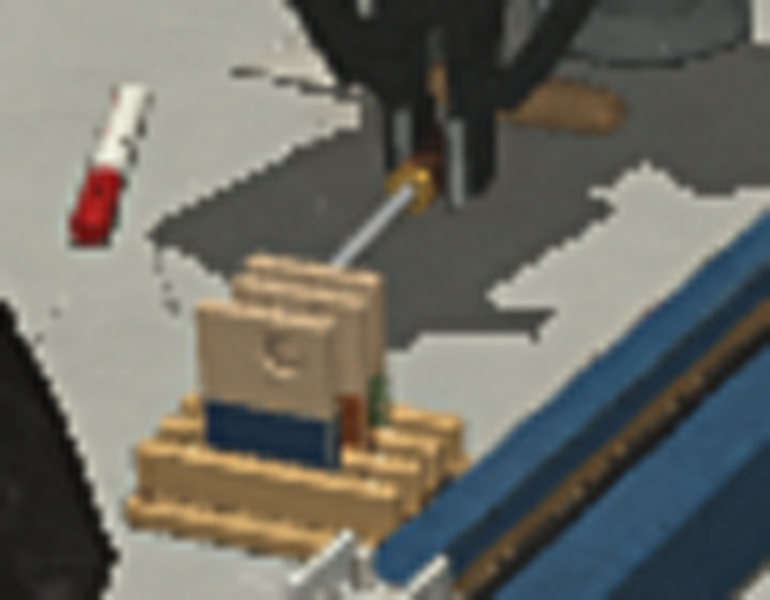

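The side view shows the rod passing into green and amber, with the rack and blue tile unmoved; blue's hole is at (283,352). I'll shift +11.7 mm in y to blue's hole and feed.

>>> jog_arm --pt "0 0 2.5 0 0" --pt "0 0 2.5 0 0" --pt "0 0 2.5 0 0" --pt "0 0 2.5 0 0" --pt "0 0 1.7 0 0" --pt "0 0 0 0 0" --pt "0 0 0 0 0"

```text
clock: 12.67
tool_pos: [0.4093, -0.2806, 0.0805]
eef_rot: [0.045, 0.999, -0.0, -0.0]
wrist_force: [0.1, -0.3, 0.1]
grip_width: 0.0127
finger_force: 62.1
```

Run:
```python
from h import *
rel()
c,im=shot('side')
for q in ['tile_blue','tile_amber','tile_green','rack']:
    for m in r.masks_of('side',q)[:1]:
        ys,xs=np.nonzero(m['pixels']); print(q,round(m['conf'],2),m['at'],xs.min(),xs.max(),ys.min(),ys.max())
b=cv2.cvtColor(im,cv2.COLOR_RGB2BGR)[190:260,225:315]
cv2.imwrite('pics/s8c.png',cv2.resize(b,(770,600),interpolation=cv2.INTER_CUBIC))
```

```text
clock 12.67 tcp [ 0.4093 -0.2806  0.0805] rod org rack(mm) [-155.6    5.1   72.1] tip [ 8.4  5.2 71.7] dir deg(yaw,pitch) 0.05 -0.17 F [ 0.14 -0.27  0.07] M [-0.03   0.069 -0.029] grip 0.0127
tile_blue 0.65 [257.9, 231.2] 248 264 224 244
tile_amber 0.66 [268.5, 232.3] 263 270 225 242
rack 0.72 [256.6, 245.3] 241 278 237 254
```

View pics/s8c.png

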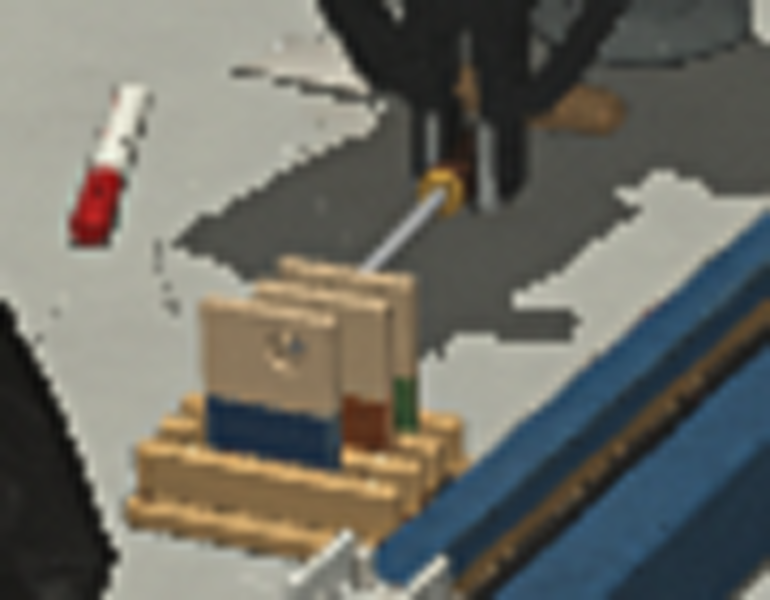

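The gray tip shows inside blue's hole at (295,347), and the other two tiles moved along with the rod, so it's threaded through both. I'll feed gently.

>>> jog_arm --pt "0 -2 0 0 0" --pt "0 -2 0 0 0" --pt "0 -2 0 0 0" --pt "0 -2 0 0 0" --pt "0 -2 0 0 0" --pt "0 0 0 0 0" --pt "0 0 0 0 0"

```text
clock: 13.5
tool_pos: [0.4193, -0.2817, 0.0805]
eef_rot: [0.045, 0.999, -0.0, 0.0]
wrist_force: [0.5, -0.7, -0.3]
grip_width: 0.013
finger_force: 62.0
```

```bash
python3 -c "
from h import *
rel()"
```

```text
clock 13.5 tcp [ 0.4193 -0.2817  0.0805] rod org rack(mm) [-145.4    4.9   72.1] tip [18.6  5.  71.7] dir deg(yaw,pitch) 0.03 -0.16 F [ 0.49 -0.67 -0.27] M [0.005 0.04  0.043] grip 0.013
```

>>> jog_arm --pt "0 -2 0 0 0" --pt "0 -2 0 0 0" --pt "0 -2 0 0 0" --pt "0 -2 0 0 0" --pt "0 -2 0 0 0" --pt "0 -2 0 0 0" --pt "0 0 0 0 0" --pt "0 0 0 0 0"

```text
clock: 14.17
tool_pos: [0.4313, -0.2828, 0.0805]
eef_rot: [0.045, 0.999, -0.0, -0.0]
wrist_force: [-0.5, -0.7, -1.2]
grip_width: 0.0129
finger_force: 62.1
```

>>> jog_arm --pt "0 -4 0 0 0" --pt "0 -4 0 0 0" --pt "0 -4 0 0 0" --pt "0 -4 0 0 0" --pt "0 -4 0 0 0" --pt "0 -4 0 0 0" --pt "0 -4 0 0 0" --pt "0 -4 0 0 0" --pt "0 -3 0 0 0" --pt "0 0 0 0 0" --pt "0 0 0 0 0" --pt "0 0 0 0 0"

```text
clock: 15.17
tool_pos: [0.4658, -0.2859, 0.0805]
eef_rot: [0.045, 0.999, 0.0, -0.0]
wrist_force: [-0.1, 1.0, -1.2]
grip_width: 0.0126
finger_force: 62.1
```

Run:
```python
from h import *
rel()
c,im=shot('side')
for q in ['tile_blue','rack']:
    for m in r.masks_of('side',q)[:1]:
        ys,xs=np.nonzero(m['pixels']); print(q,round(m['conf'],2),m['at'],xs.min(),xs.max(),ys.min(),ys.max())
b=cv2.cvtColor(im,cv2.COLOR_RGB2BGR)[190:260,225:315]
cv2.imwrite('pics/s9c.png',cv2.resize(b,(770,600),interpolation=cv2.INTER_CUBIC))
```

```text
clock 15.17 tcp [ 0.4658 -0.2859  0.0805] rod org rack(mm) [-98.8   4.8  72.1] tip [65.2  4.9 71.5] dir deg(yaw,pitch) 0.03 -0.18 F [-0.05  1.01 -1.16] M [-0.006  0.04   0.011] grip 0.0126
tile_blue 0.83 [260.7, 231.0] 248 264 225 244
rack 0.77 [258.8, 245.5] 241 279 238 253
```

View pics/s9c.png

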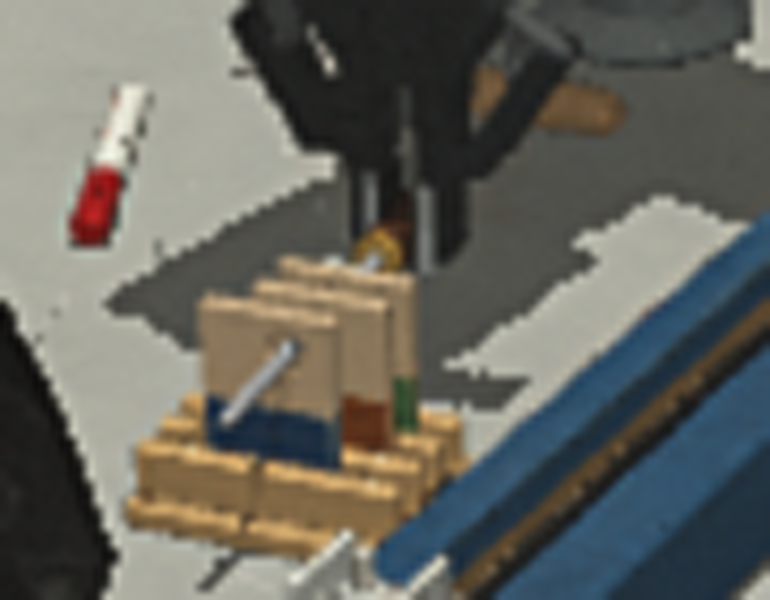

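The rod is through all three tiles, with its tip showing at (225,415) beyond blue, and the rack is unmoved. Lifting gently.

>>> jog_arm --pt "0 0 0 -2 0" --pt "0 0 0 -4 0" --pt "0 0 0 -6 0" --pt "0 0 0 -8 0" --pt "0 0 0 -8 0" --pt "0 0 0 -8 0" --pt "0 0 0 -8 0" --pt "0 0 0 -8 0" --pt "0 0 0 -8 0" --pt "0 0 0 -8 0" --pt "0 0 0 -8 0" --pt "0 0 0 -8 0"

```text
clock: 16.32
tool_pos: [0.466, -0.286, 0.1654]
eef_rot: [0.045, 0.999, -0.0, 0.0]
wrist_force: [0.4, -0.3, -1.4]
grip_width: 0.0127
finger_force: 61.8
```

>>> jog_arm --pt "0 0 0 -10 0" --pt "0 0 0 -12 0" --pt "0 0 0 -12 0" --pt "0 0 0 -12 0" --pt "0 0 0 -12 0" --pt "0 0 0 -12 0" --pt "0 0 0 -12 0" --pt "0 0 0 -8 0" --pt "0 0 0 -4 0" --pt "0 0 0 0 0" --pt "0 0 0 0 0" --pt "0 0 0 0 0"

```text
clock: 17.32
tool_pos: [0.4656, -0.2857, 0.2579]
eef_rot: [0.045, 0.999, 0.0, -0.001]
wrist_force: [0.0, -0.5, -2.3]
grip_width: 0.0129
finger_force: 61.8
```

Run:
```python
from h import *
s,Q=rel(); M=rod()[1]
print(R.from_quat(s['eef_rot']).as_matrix().round(4).tolist())
for n in ['side','top']:
    c,im=shot(n)
    for a in (.08,.098,.116): print(n,a,proj(c,(M@[a,0,-.029,1])[:3]).round(1))
    for q in ['tile_blue','tile_amber','tile_green','rack','rod']:
        for m in r.masks_of(n,q)[:1]:
            ys,xs=np.nonzero(m['pixels']); print(n,q,round(m['conf'],2),m['at'],xs.min(),xs.max(),ys.min(),ys.max())
```

```text
clock 17.32 tcp [ 0.4656 -0.2857  0.2579] rod org rack(mm) [-99.    4.9 249.5] tip [ 65.    5.  248.9] dir deg(yaw,pitch) 0.02 -0.23 F [ 0.04 -0.51 -2.34] M [ 0.002  0.164 -0.013] grip 0.0129
[[-0.9959, 0.0908, -0.0011], [0.0908, 0.9959, 0.0006], [0.0011, 0.0005, -1.0]]
side 0.08 [259.9 180.4]
side 0.098 [257.2 182.6]
side 0.116 [254.5 184.9]
side tile_blue 0.61 [257.8, 182.1] 246 266 171 196
side tile_amber 0.51 [265.6, 177.4] 263 269 171 184
side tile_green 0.42 [266.2, 171.0] 257 272 165 192
side rack 0.65 [257.5, 243.0] 240 278 234 255
side rod 0.54 [235.9, 210.1] 233 241 200 218
top 0.08 [322.1 177.3]
top 0.098 [323.  169.2]
top 0.116 [323.8 161. ]
top tile_green 0.3 [200.4, 185.7] 183 215 161 219
top rod 0.51 [318.8, 224.5] 314 326 139 228
```

Fz of −2.3 N matches the rod plus three tiles. I'll carry them smoothly to the stand.

>>> jog_arm --pt "0 0.6 4 0 0" --pt "0 1.2 8 0 0" --pt "0 1.8 12 0 0" --pt "0 2.1 14 0 0" --pt "0 2.1 14 0 0" --pt "0 2.1 14 0 0" --pt "0 2.1 14 0 0" --pt "0 2.1 14 0 0" --pt "0 2.1 14 0 0" --pt "0 2.1 14 0 0" --pt "0 2.1 14 0 0" --pt "0 2.1 14 0 0"

```text
clock: 18.92
tool_pos: [0.457, -0.1329, 0.2586]
eef_rot: [0.045, 0.999, 0.0, 0.0]
wrist_force: [0.4, -0.6, -2.3]
grip_width: 0.0129
finger_force: 61.8
```

>>> jog_arm --pt "0 2.1 14 0 0" --pt "0 2.1 14 0 0" --pt "0 2.1 14 0 0" --pt "0 2.1 14 0 0" --pt "0 2.1 14 0 0" --pt "0 2.1 14 0 0" --pt "0 2.1 14 0 0" --pt "0 1.8 12 0 0" --pt "0 1.5 10 0 0" --pt "0 1.2 8 0 0" --pt "0 0.8 5 0 0" --pt "0 0.6 3.8 0 0"

```text
clock: 19.92
tool_pos: [0.449, 0.0043, 0.2586]
eef_rot: [0.045, 0.999, -0.0, 0.0]
wrist_force: [0.2, 0.2, -2.1]
grip_width: 0.013
finger_force: 61.8
```

>>> jog_arm --pt "0 0 0 0 -0.4" --pt "0 0 0 0 -0.8" --pt "0 0 0 0 -1" --pt "0 0 0 0 -1" --pt "0 0 0 0 -1" --pt "0 0 0 0 -1" --pt "0 0 0 0 -1" --pt "0 0 0 0 -1" --pt "0 0 0 0 -1" --pt "0 0 0 0 -0.7" --pt "0 0 0 0 0" --pt "0 0 0 0 0"

```text
clock: 20.92
tool_pos: [0.4491, 0.0036, 0.2585]
eef_rot: [-0.032, 0.999, -0.0, -0.0]
wrist_force: [0.1, 0.3, -3.0]
grip_width: 0.013
finger_force: 61.8
```

```bash
cat >> h.py <<'E'
def back():
    s=r.get_state(); A=R.from_quat(s['eef_rot']).as_matrix()
    d=A.T@(G[:3,3]-s['tool_pos']); w=(R.from_matrix(A.T@G[:3,:3])).as_rotvec(degrees=True)
    print('clock',round(s['clock'],2),'to go tool mm',(d*1e3).round(2),'rot deg',w.round(2),'F',s['wrist_force'].round(2),'M',s['moment'].round(3),'grip',round(s['grip_width'],4))
E
python3 -c "
from h import *
back()"
```

```text
clock 20.92 to go tool mm [  0.78   0.4  155.1 ] rot deg [ 0.01 -0.16 -0.  ] F [ 0.1   0.27 -3.04] M [-0.066  0.205 -0.013] grip 0.013
```

>>> jog_arm --pt "0 0.8 0.4 4 0" --pt "0 0 0 8 0" --pt "0 0 0 12 0" --pt "0 0 0 15 0" --pt "0 0 0 15 0" --pt "0 0 0 15 0" --pt "0 0 0 15 0" --pt "0 0 0 15 0" --pt "0 0 0 12 0" --pt "0 0 0 8 0" --pt "0 0 0 4 0" --pt "0 0 0 0 0"

```text
clock: 21.92
tool_pos: [0.4477, 0.0039, 0.1346]
eef_rot: [-0.032, 0.999, 0.0, -0.001]
wrist_force: [-0.2, 0.2, -2.9]
grip_width: 0.0133
finger_force: 61.8
```

Run:
```python
from h import *
back()
M=rod()[1]
c,im=shot('side')
print([proj(c,(M@[a,0,0,1])[:3]).round(1).tolist() for a in (.032,.08,.116,.164)])
for q in ['tile_blue','tile_amber','tile_green','stand','rod']:
    for m in r.masks_of('side',q)[:1]:
        ys,xs=np.nonzero(m['pixels']); print(q,round(m['conf'],2),m['at'],xs.min(),xs.max(),ys.min(),ys.max())
c,im=shot('top')
print([proj(c,(M@[a,0,.013,1])[:3]).round(1).tolist() for a in (.032,.08,.098,.116,.164)])
for q in ['tile_blue','tile_amber','tile_green','stand','rod']:
    for m in r.masks_of('top',q)[:1]:
        ys,xs=np.nonzero(m['pixels']); print(q,round(m['conf'],2),m['at'],xs.min(),xs.max(),ys.min(),ys.max())
```

```text
clock 21.92 to go tool mm [-0.61 -0.04 31.16] rot deg [ 0.02 -0.27 -0.01] F [-0.2   0.23 -2.92] M [-0.034  0.184  0.072] grip 0.0133
[[365.8, 212.3], [364.2, 219.6], [363.0, 225.3], [361.2, 233.3]]
tile_blue 0.83 [366.0, 227.5] 352 374 220 245
tile_amber 0.4 [365.3, 218.1] 358 375 217 228
tile_green 0.55 [365.6, 214.9] 360 375 214 219
stand 0.69 [357.9, 255.8] 346 375 234 273
rod 0.44 [368.2, 210.0] 362 369 201 231
[[190.6, 208.9], [190.2, 188.4], [190.0, 180.8], [189.9, 173.2], [189.5, 153.0]]
tile_blue 0.42 [194.2, 180.8] 183 203 175 182
tile_amber 0.55 [202.0, 184.2] 195 207 182 189
tile_green 0.64 [202.5, 195.8] 197 208 190 197
stand 0.66 [205.6, 173.5] 184 215 161 211
rod 0.46 [188.4, 168.5] 189 194 164 235
```

>>> jog_arm --pt "0 -0.6 0 4 0" --pt "0 0 0 6 0" --pt "0 0 0 6 0" --pt "0 0 0 5 0" --pt "0 0 0 4 0" --pt "0 0 0 2 0" --pt "0 0 0 0 0" --pt "0 0 0 0 0" --pt "0 0 0 0 0"

```text
clock: 23.27
tool_pos: [0.449, 0.0039, 0.1086]
eef_rot: [-0.032, 0.999, -0.0, 0.0]
wrist_force: [-0.7, 0.6, -2.6]
grip_width: 0.0126
finger_force: 61.8
```

```bash
python3 -c "
from h import *
back()"
```

```text
clock 23.27 to go tool mm [0.73 0.02 5.18] rot deg [ 0.01 -0.15 -0.01] F [-0.7   0.64 -2.59] M [-0.033  0.159 -0.015] grip 0.0126
```

>>> jog_arm --pt "0 0.7 0 1.5 0" --pt "0 0 0 1.5 0" --pt "0 0 0 1.5 0" --pt "0 0 0 0.7 0" --pt "0 0 0 0 0" --pt "0 0 0 0 0" --pt "0 0 0 0 0"

```text
clock: 23.85
tool_pos: [0.4483, 0.0039, 0.1037]
eef_rot: [-0.032, 0.999, -0.0, 0.0]
wrist_force: [-2.8, -0.6, 5.3]
grip_width: 0.0131
finger_force: 62.9
```

```bash
python3 -c "
from h import *
back()"
```

```text
clock 23.85 to go tool mm [0.03 0.02 0.28] rot deg [ 0.01 -0.13 -0.01] F [-2.77 -0.56  5.32] M [0.045 0.216 0.035] grip 0.0131
```

It's seated (support about 7.5 N). I'll unload slightly and release.

>>> jog_arm --pt "0 0 0 -0.4 0" --pt "0 0 0 0 0" --pt "14 0 0 0 0" --pt "18 0 0 0 0" --pt "22 0 0 0 0" --pt "28 0 0 0 0" --pt "34 0 0 0 0" --pt "40 0 0 0 0" --pt "45 0 0 0 0" --pt "50 0 0 0 0" --pt "50 0 0 0 0" --pt "50 0 0 0 0"

```text
clock: 24.85
tool_pos: [0.4482, 0.0039, 0.1037]
eef_rot: [-0.032, 0.999, -0.0, -0.0]
wrist_force: [-0.6, 0.6, 0.2]
grip_width: 0.0501
finger_force: 0.0
```

>>> jog_arm --pt "50 0 0 -4 0" --pt "50 0 0 -8 0" --pt "50 0 0 -15 0" --pt "50 0 0 -20 0" --pt "50 0 0 -25 0" --pt "50 0 0 -25 0" --pt "50 0 0 -10 0" --pt "85 9 0 0 0" --pt "85 0 0 0 0" --pt "85 0 0 0 0" --pt "85 0 0 0 0" --pt "85 0 0 0 0"

```text
clock: 25.85
tool_pos: [0.4386, 0.0033, 0.2097]
eef_rot: [-0.032, 0.999, 0.0, -0.001]
wrist_force: [-0.1, 0.7, 0.3]
grip_width: 0.0848
finger_force: 0.0
```

Run:
```python
from h import *
s=r.get_state(); print(s['clock'],s['tool_pos'],s['wrist_force'],s['grip_width'])
c,im=shot('wrist','w10.png')
for q in ['rod','tile_blue','tile_amber','tile_green','stand']:
  for m in r.masks_of('wrist',q)[:1]:
    ys,xs=np.nonzero(m['pixels']); print(q,round(m['conf'],2),m['at'],xs.min(),xs.max(),ys.min(),ys.max())
    if q=='rod':
      for y in range(ys.min(),ys.max(),10):
        x=xs[ys==y]
        if len(x): print(y,x.min(),x.max(),atz(c,(x.mean(),y),.095).round(4))
    if 'tile' in q: print('  edge far top',atz(c,((xs.min()+xs.max())/2,ys.max()),.105).round(4))
```

```text
25.85 [0.43858738 0.00331001 0.2096958 ] [-0.0845673   0.74889051  0.28867991] 0.08476876468807731
rod 0.72 [285.0, 228.6] 271 292 178 364
178 276 288 [0.4116 0.0015 0.095 ]
188 272 290 [0.4196 0.0012 0.095 ]
198 273 290 [0.4277 0.0021 0.095 ]
208 273 290 [0.4359 0.0027 0.095 ]
218 273 290 [0.4444 0.0032 0.095 ]
228 273 290 [0.453  0.0038 0.095 ]
238 273 290 [0.4618 0.0043 0.095 ]
248 274 290 [0.4707 0.0053 0.095 ]
258 272 292 [0.4799 0.0059 0.095 ]
268 279 285 [0.4893 0.0065 0.095 ]
278 279 285 [0.4989 0.0072 0.095 ]
288 279 285 [0.5087 0.0078 0.095 ]
308 282 285 [0.5289 0.0105 0.095 ]
328 280 285 [0.5502 0.011  0.095 ]
348 280 286 [0.5724 0.0129 0.095 ]
358 280 286 [0.5839 0.0137 0.095 ]
tile_blue 0.64 [272.1, 328.4] 245 305 311 344
  edge far top [0.5595 0.0049 0.105 ]
tile_green 0.94 [286.6, 292.0] 252 321 262 310
  edge far top [0.5235 0.0126 0.105 ]
stand 0.94 [292.5, 253.8] 247 320 210 364
```

Run:
```python
from h import *
c=cam('wrist')
im=cv2.imread('pics/w10.png'); 
for col in (255,310): print([ (y,im[y,col].tolist()) for y in range(205,220)])
for y in (209,211,213): print(y,atz(c,(283,y),.01).round(4), 'rod if seat at', (atz(c,(283,y),.01)[0]-.024).round(4))
for y in (178,180,182): print('handle rear',y,atz(c,(282,y),.098).round(4)[0]+.03)
for y in (258,260,262): print('collar',y,atz(c,(282,y),.104).round(4)[0]-.032)
```

```text
[(205, [161, 172, 178]), (206, [161, 172, 178]), (207, [161, 173, 181]), (208, [152, 163, 171]), (209, [133, 144, 150]), (210, [94, 103, 115]), (211, [53, 71, 97]), (212, [44, 76, 118]), (213, [49, 89, 141]), (214, [59, 103, 160]), (215, [57, 103, 163]), (216, [55, 98, 151]), (217, [42, 75, 121]), (218, [38, 64, 102]), (219, [34, 65, 97])]
[(205, [163, 175, 183]), (206, [163, 174, 180]), (207, [160, 170, 177]), (208, [139, 148, 155]), (209, [102, 110, 118]), (210, [62, 72, 87]), (211, [37, 62, 90]), (212, [37, 71, 114]), (213, [52, 90, 140]), (214, [58, 100, 157]), (215, [60, 104, 164]), (216, [63, 107, 167]), (217, [61, 106, 167]), (218, [57, 104, 163]), (219, [62, 108, 167])]
209 [0.4651 0.0063 0.01  ] rod if seat at 0.4411
211 [0.4674 0.0064 0.01  ] rod if seat at 0.4434
213 [0.4697 0.0066 0.01  ] rod if seat at 0.4457
handle rear 178 0.44189999999999996
handle rear 180 0.4434
handle rear 182 0.44499999999999995
collar 258 0.4445
collar 260 0.44630000000000003
collar 262 0.44810000000000005
```

```bash
python3 -c "
from h import *
print(r.hand_in())"
```

```text
the job is handed in; nothing more can be done
None
```

The rod is back in both forks with the three tiles hanging between the uprights, the gripper has let go, and the job was handed in at about 26 s; the last wrist-camera check put the handle within about 2 mm of its seat (amber was last detected just before seating), and no verdict was returned.

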